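Turn the kiwi carousel so the offer faces the shoppers

ROBOT

A 6-joint arm with a two-finger parallel gripper is mounted at the origin on the work surface. World frame = base frame: x ahead of the robot, y to its left, z up, the work surface at z = 0. Lengths are in mm, angles in rad, forces in N, time in s.
With the tool pointing down it reaches from about 350 to 775 mm from the base axis. Payload 7.3 kg.
Tool frame: the origin (TCP) lies between the finger pads; the fingertips stand 22 mm ahead of it and the grasp point (between the pads) lies 3 mm ahead of it (nose_length is the distance from the TCP to the fingertips, in mm); z points along the fingers, y is the direction in which the jaws open and shut (so a half turn about z gives the same grasp; the last joint's range is limited). The gripper opens to 92 mm and grips with 3 to 60 N. Pads are 19 mm wide; open, the fingers measure 130 mm over their backs; the gripper's body (75 mm by 190 mm) begins 47 mm behind the grasp point.
Start: joints at [1.104, 0.342, 1.524, -0, 1.275, -0.146], TCP at [165.531, 498.239, 248.741] pointing down, gripper open.
Joint ranges: [-2.53, 2.53], [-0.77, 2.02], [0.04, 2.7], [-1, 4.14], [0.28, 2.66], [-3.11, 3.11]. Speed limits (rad/s): [2.57, 2.57, 3.14, 3.14, 3.14, 3.14].

INTERFACE

Orientations are given as [roll, pitch, yaw] about the fixed x, y, z axes, in that order (R = Rz(yaw) Ry(pitch) Rx(roll)).
In Python, from plant import get_obs, capture, close_job, nose_length gives the robot as it stands.
- The arm moves only by the tool step_arm, never from a script. Its argument "increments" is text: rows parted by semicolons, each of 7 numbers parted by spaces: the turn, a rotation vector about the tool's x, y, z in rad, then the shift along the tool's x, y, z in mm, then the opening, from -1 (shut) to 1 (fully open). A call has 1 to 20 rows; each row is the pose to reach, as a shift and turn from the pose commanded when the call began, along the tool's axes at that moment; what a row does not reach only later rows make up. A row lasts 1/8 s, in which the tool goes at most 62.5 mm and 10.7 degrees, less where a joint would pass 70% of its speed; a pose out of reach is approached as far as the arm can. A call with a gripper value outside its range is refused whole. The fingers move at their own pace and stop on an object; the grip force is fixed at half the most. Time passes only in rows, so rows that repeat a pose let the fingers close. It gives the time, the measured TCP pose, the force and the opening at its end, in the units of the state.
- get_obs(): the state, without advancing time (a new reading comes with each control period).
- capture(name): name is "scene" or "side" or "wrist"; returns a dict with "frame" (384x512x3 uint8, red, green, blue), "K" (3x3 intrinsics, pixels), "extrinsics" (4x4, takes a point from world to camera coordinates); the wrist camera has in their place "tool_from_camera" (4x4, takes a point from camera to tool coordinates, whose origin is the TCP and whose axes are the flange's). Camera axes: x right, y down, z forward; pixel columns grow to the right and rows downward; lengths in mm; the calibration is good to about 2 mm. A picture is of the moment at which its call begins: read the wrist's pose just before it. There is no depth.
- close_job(): hands the job in, once; it reports no verdict.
The state is a dict: "time": time; "joint_positions": joint angles; "dq": joint speeds; "tau": joint torques, N m; "tool_pos": TCP position; "tcp_rot": TCP orientation; "contact_force": force on the tool from outside, world axes, zero at the start; "moment": the same for the moment, N m; "grip_width": finger opening in mm.
Only numpy, scipy, OpenCV 4.12 (cv2) and the standard library are available. Lean on these libraries where they do the work, as an engineer would, in place of code of your own. Each camera call takes 0.05 s, during which the arm holds its last target.

TASK

Turn the round fruit carousel by pushing its rim round with the fingertips until the tub with the price card stands at the very front, centred behind the paper ticket strip on the square plinth, and leave it at rest there. Push slowly and lightly, best against its upright rim posts, and grip nothing. Keep off the tubs with fingers and hand: they ride along, each upright in its own bay; leave everything else on the counter where it is.

Things in the scene. Friction and masses are not known exactly. Their poses are not given: they have to be found in the camera images.
- plinth: fixed square dark wooden plinth under the carousel, 330 x 330 mm, 36 mm high; origin at the centre of its underside on the counter, under the carousel's axis. Its +x axis points to its front, the side away from the robot (to the shoppers), which carries an aluminium ticket rail with a blank white paper strip. Its place and yaw (up to 20 degrees) vary.
- ticket_rail (a point): middle of the ticket rail, on the top front edge of the plinth: the front. 169 mm from the axis along the plinth's +x, 36 mm above the counter.
- carousel_hub (a point): centre of the turning board, on its upper face (62 mm above the counter); z up is the axis of rotation. Round wooden board, 310 mm across, 14 mm thick; a hub 40 mm across and 46 mm high stands on it. The frame turns with the board; its x axis points through the middle of the bay of the price-card tub. The five bays are 72 degrees each.
- rim_post (a point): top of one of five round wooden rim posts: 18 mm across, 72 mm above the board, axes 145 mm from the hub's axis at +36 (this one), +108, 180, -108 and -36 degrees from the hub frame's x axis, counter-clockwise from above. A partition 6 mm thick and 36 mm high joins each post to the hub. 38 mm along the rim from a post's axis about 25 mm are free to the tub; low pushes bring the hand down on the fruit.
- carousel (a joint): angle turned by the board since the start, rad, counter-clockwise from above is positive; 0 at the start whatever way it faces. No end stops either way. It turns stiffly enough (about 0.1 N m, under 1 N at the rim) to stop where the push stops.
- offer_tub_mid (a point): the marked tub: the only one with a small blank white price card (62 x 44 mm) leaning back on a pick in its fruit, top of the card 98 mm above the board. Metal tub, round, 76 mm across, 46 mm high, fruit to 66 mm, loose in its bay with its axis about 88 mm from the hub's axis; point half-way up on its axis. It starts anywhere but at the front. Not to be touched.
- tub_a_mid (a point): plain metal tub (round, 76 mm across, 46 mm high) heaped with three kiwifruit to 66 mm above the board and with no card; stands loose in its own bay; point half-way up on its axis. Not to be touched.
- tub_b_mid (a point): plain metal tub (round, 76 mm across, 46 mm high) heaped with three kiwifruit to 66 mm above the board and with no card; stands loose in its own bay; point half-way up on its axis. Not to be touched.
- tub_c_mid (a point): plain metal tub (round, 76 mm across, 46 mm high) heaped with three kiwifruit to 66 mm above the board and with no card; stands loose in its own bay; point half-way up on its axis. Not to be touched.
- tub_d_mid (a point): plain metal tub (round, 76 mm across, 46 mm high) heaped with three kiwifruit to 66 mm above the board and with no card; stands loose in its own bay; point half-way up on its axis. Not to be touched.
- spray_bottle: bystander: white trigger spray bottle, 68 mm across, 210 mm high, right of the carousel; origin under its centre
- ticket_stand: bystander: blank card 105 mm wide, 92 mm high, standing in a wooden block, left of the carousel; origin under its centre
- pricing_gun: bystander: grey hand labeller with a paper roll on top, about 225 mm long and 108 mm high, lying left of the carousel; origin under its head
- loose_kiwi: bystander: a single kiwifruit, 58 mm long, 47 mm thick, lying right of the carousel; origin under its centre
Things that resemble listed ones, but are neither listed nor needed, are in the scene too. Leave any blue or orange look-alike of the part that bears tub_b_mid alone.

How it is judged (in metres and radians):
At the end, for the whole second after the job is handed in: The tub with the price card stands at the front: its axis within 20 mm of the plinth's centre line (about 12 degrees) on the ticket-rail side, brought there by turning the board by at least 0.6 rad, the board at rest; all five tubs upright (0.15 rad) on the board, 65 to 120 mm from its axis (x of offer_tub_mid in the frame of plinth above 0.06 m and y of offer_tub_mid in the frame of plinth between -0.02 and 0.02 m and (value of joint carousel above 0.6 rad or value of joint carousel below -0.6 rad) and velocity of joint carousel between -0.03 and 0.03 rad/s and horizontal distance between offer_tub_mid and carousel_hub between 0.065 and 0.12 m and angle between each of offer_tub_mid, tub_a_mid, tub_b_mid, tub_c_mid, tub_d_mid's own z axis and vertical below 0.15 rad and height (world z) of each of offer_tub_mid, tub_a_mid, tub_b_mid, tub_c_mid, tub_d_mid below 0.095 m and horizontal distance between tub_a_mid and carousel_hub between 0.065 and 0.12 m and horizontal distance between tub_b_mid and carousel_hub between 0.065 and 0.12 m and horizontal distance between tub_c_mid and carousel_hub between 0.065 and 0.12 m and horizontal distance between tub_d_mid and carousel_hub between 0.065 and 0.12 m); the robot touches nothing.
It fails at once if a tub is touched by the robot (more than 2.5 N) (contact force between any of the fingers, the arm and offer_tub above 2.5 N or contact force between any of the fingers, the arm and tub_a above 2.5 N or contact force between any of the fingers, the arm and tub_b above 2.5 N or contact force between any of the fingers, the arm and tub_c above 2.5 N or contact force between any of the fingers, the arm and tub_d above 2.5 N).
It fails at once if a tub is lifted or tipped (height (world z) of any of offer_tub_mid, tub_a_mid, tub_b_mid, tub_c_mid, tub_d_mid above 0.105 m or angle between any of offer_tub_mid, tub_a_mid, tub_b_mid, tub_c_mid, tub_d_mid's own z axis and vertical above 0.35 rad).
It fails at once if the carousel is spun fast (over 2 rad/s) (velocity of joint carousel above 2 rad/s or velocity of joint carousel below -2 rad/s).
It fails at once if the carousel is gripped or pressed hard (over 30 N) (contact force between the fingers and carousel above 30 N).
It fails at once if a bystander on the counter is moved by more than 30 mm (distance of any of spray_bottle, ticket_stand, pricing_gun, loose_kiwi from where it was at the start of the episode above 0.03 m).
It also fails if it takes over 48 s, if anything falls off the work surface, if the arm or the gripper's body presses on something with over 40 N, if the wrist force passes 120 N, or if a joint passes its speed limit or range.

## Working session

There is one attempt and no reset: what is moved stays moved. The work goes in short steps, Python scripts to look and compute and a tool call to move; the robot and the scene stay as the last step left them, time stands still between calls to the robot, and variables do not carry over. Pictures are saved under pics/ and viewed, and the job is handed in when it is done.

Besides the shell and the picture viewer there is one more tool, called as name(argument=value, ...) on one line, values as JSON. step_arm: Moves the arm, as the interface text tells. Its arguments: {"type":"object","properties":{"increments":{"type":"string"}},"required":["increments"]}

```bash
mkdir -p pics; ls
python3 - <<'E'
from plant import get_obs, capture, nose_length
import cv2,numpy as np,pickle
o=get_obs();print(o, nose_length if not callable(nose_length) else nose_length())
d={}
for n in("scene","side"):
    c=capture(n);d[n]=c
    cv2.imwrite(f"pics/{n}0.png",cv2.resize(c["frame"][:,:,::-1],(800,600),interpolation=cv2.INTER_CUBIC))
    print(n,c["K"],c["extrinsics"])
pickle.dump(d,open("c0.pkl","wb"))
E
```

```text
pics
{'time': 0.0, 'joint_positions': array([ 1.10400556e+00,  3.42715615e-01,  1.52500081e+00, -1.56447653e-05,
        1.27540019e+00, -1.46006015e-01]), 'dq': array([-0.00012405,  0.00151039, -0.00013716,  0.00031095, -0.00027184,
        0.00128381]), 'tau': array([ 1.49166641e-03, -4.31238878e+01, -2.44227934e+01,  7.19159818e-02,
        5.57240762e-02, -1.14369861e-04]), 'tool_pos': array([165.35722746, 497.89132934, 248.05428381]), 'tcp_rot': array([-3.14008273e+00, -2.06916805e-04,  2.82081231e+00]), 'contact_force': array([ 0.55002233, -0.05115791, -0.41314072]), 'moment': array([-0.01333528, -0.01649111, -0.00962942]), 'grip_width': 91.7711749714071} 22.0
scene [[412.98074287   0.         255.36126321]
 [  0.         412.98074287 190.5915914 ]
 [  0.           0.           1.        ]] [[ 2.92286768e-01  9.56245641e-01 -1.27561794e-02 -1.78613848e+02]
 [ 5.56860314e-01 -1.81024164e-01 -8.10639773e-01 -2.44552526e+02]
 [-7.77479926e-01  2.29835869e-01 -5.85406216e-01  1.79824092e+03]
 [ 0.00000000e+00  0.00000000e+00  0.00000000e+00  1.00000000e+00]]
side [[428.90791076   0.         255.56774544]
 [  0.         428.90791076 188.65692368]
 [  0.           0.           1.        ]] [[ 8.42066369e-01 -5.39206411e-01 -1.34416014e-02 -4.75884533e+02]
 [-3.04698201e-01 -4.54981320e-01 -8.36750264e-01  2.52882168e+02]
 [ 4.45065429e-01  7.08694889e-01 -5.47419691e-01  1.29940739e+03]
 [ 0.00000000e+00  0.00000000e+00  0.00000000e+00  1.00000000e+00]]
```

View pics/scene0.png

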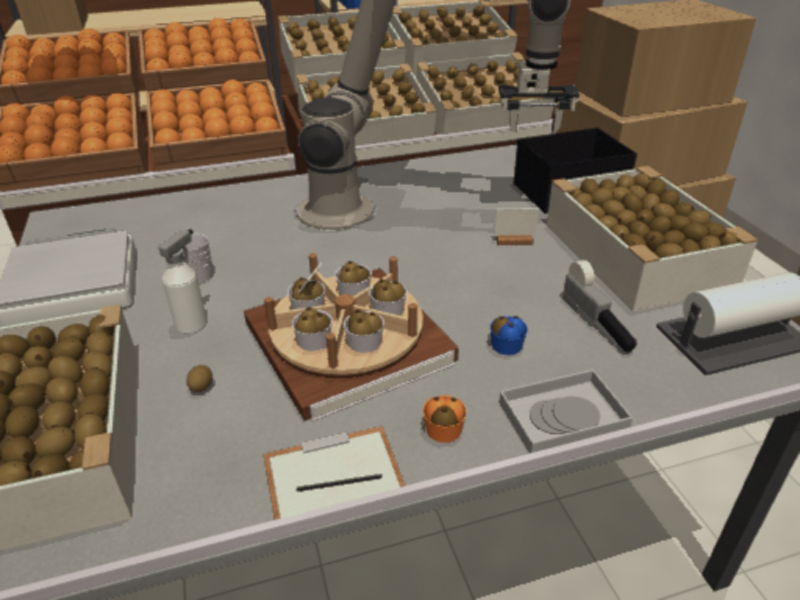

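View pics/side0.png

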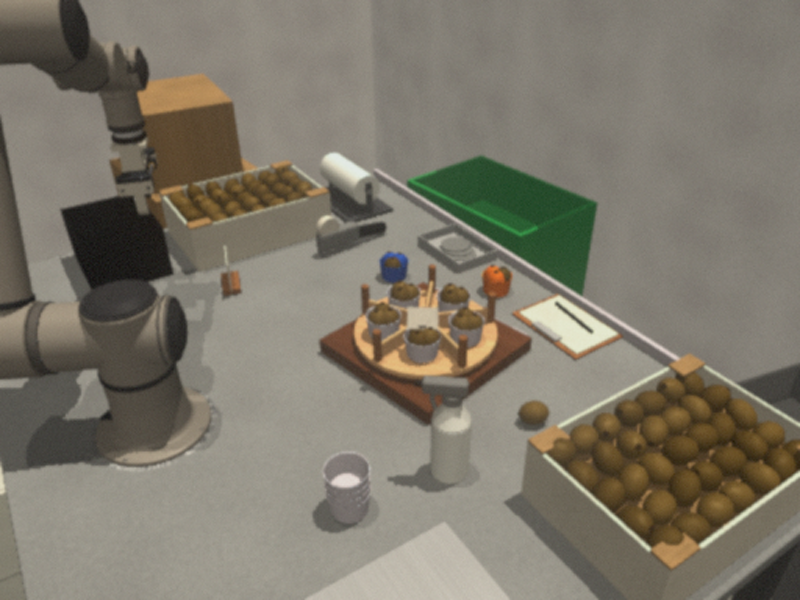

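The scene view shows the carousel at about (345,320) and its ticket rail along the lower right edge, (310,410) to (455,355). The side view shows it at about (428,330), with a white card near (422,318). I'll enlarge both.

Run:
```python
import cv2,pickle
d=pickle.load(open("c0.pkl","rb"))
for n,(x0,y0,x1,y1) in {"scene":(150,150,300,270),"side":(195,160,350,280)}.items():
    f=d[n]["frame"][y0:y1,x0:x1,::-1]
    cv2.imwrite(f"pics/{n}0z.png",cv2.resize(f,None,fx=5,fy=5,interpolation=cv2.INTER_CUBIC))
```

```text
(no output)
```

View pics/scene0z.png

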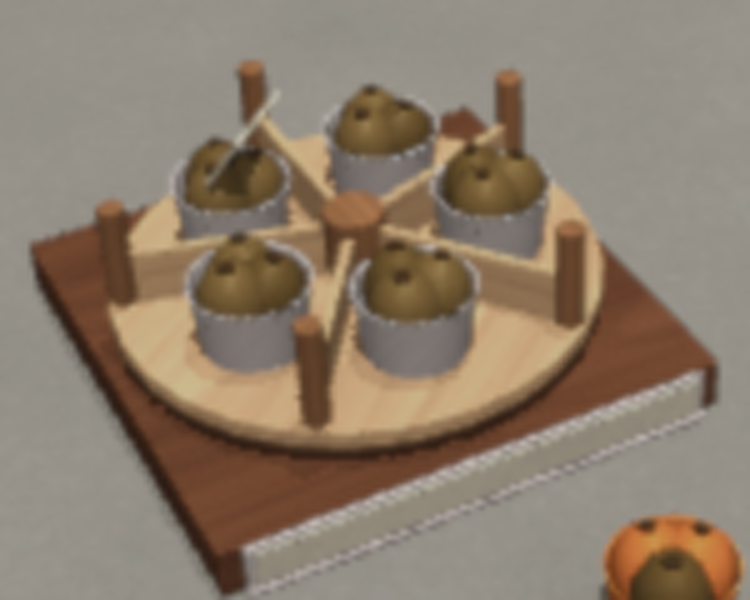

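View pics/side0z.png

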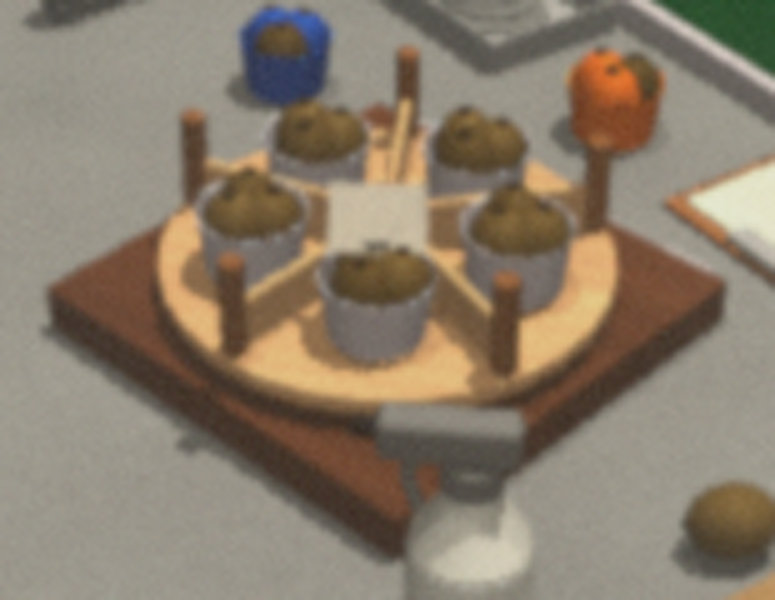

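The blue (285,55) and orange (620,100) bowls in the side crop are look-alikes off the carousel. The only metal tub on the board with a card is at (230,195) in the scene crop and (378,300) in the side crop. That one is the offer tub, so next I'll measure the geometry.

```bash
cat > h.py <<'E'
import numpy as np,cv2
def ray(c,u,v,z):
    K=np.array(c["K"]);E=np.array(c["extrinsics"]);R=E[:3,:3];t=E[:3,3]
    o=-R.T@t; d=R.T@np.linalg.solve(K,[u,v,1]); return o+d*(z-o[2])/d[2]
def circ(P):
    A=np.c_[2*P[:,:2],np.ones(len(P))];s=np.linalg.lstsq(A,(P[:,:2]**2).sum(1),rcond=None)[0]
    return s[:2],np.sqrt(s[2]+s[:2]@s[:2])
E
python3 - <<'E'
from h import *
import pickle
d=pickle.load(open("c0.pkl","rb"))
S=lambda x,y,z:ray(d["scene"],150+x/5,150+y/5,z)
T=lambda x,y,z:ray(d["side"],195+x/5,160+y/5,z)
for F,pts,hub,tub in((S,[(250,67),(510,77),(570,230),(308,322),(110,208)],(353,205),(233,175)),(T,[(407,52),(194,116),(231,262),(506,280),(598,142)],None,(378,268))):
    P=np.array([F(*p,134) for p in pts]);c,r=circ(P);print("c",c.round(1),"r",r.round(1))
    a=np.degrees(np.arctan2(*(P[:,:2]-c).T[::-1]));print("post ang",a.round(1));print(P[:,:2].round(0))
    if hub: print("hub",F(*hub,108).round(1))
    t=F(*tub,108)[:2]; print("tub rim centre",t, np.degrees(np.arctan2(*(t-c)[::-1])),np.linalg.norm(t-c))
L=[S(*p,36) for p in((35,245),(225,553),(714,365))]
for p in L:print(p.round(1))
Q=[T(*p,36) for p in((50,292),(390,528),(722,290))]
for p in Q:print("side",p.round(1))
E
```

```text
c [570.3 -97.4] r 144.2
post ang [-165.7  121.2   48.6  -22.5  -93.7]
[[ 431. -133.]
 [ 496.   26.]
 [ 666.   11.]
 [ 703. -152.]
 [ 561. -242.]]
hub [567.1 -97.1 108. ]
tub rim centre [ 512.21331179 -161.7138371 ] -132.11314605278682 86.65064351667401
c [ 567.4 -101.5] r 144.2
post ang [  49.7  121.6 -165.8  -94.4  -22.9]
[[ 661.    9.]
 [ 492.   20.]
 [ 427. -137.]
 [ 556. -245.]
 [ 700. -157.]]
tub rim centre [ 518.65083921 -163.38641654] -128.23464269378934 78.78412377637255
[ 447.5 -289.    36. ]
[ 764.8 -219.5   36. ]
[698.6  92.7  36. ]
side [372.9  17.7  36. ]
side [ 435.1 -299.1   36. ]
side [ 753.2 -232.8   36. ]
```

step_arm(increments="0 0 2.56 -485 -310 0 -1;0 0 2.56 -485 -310 0 -1;0 0 2.56 -485 -310 0 -1;0 0 2.56 -485 -310 0 -1;0 0 2.56 -485 -310 0 -1;0 0 2.56 -485 -310 0 -1;0 0 2.56 -485 -310 0 -1;0 0 2.56 -485 -310 0 -1;0 0 2.56 -485 -310 0 -1;0 0 2.56 -485 -310 0 -1;0 0 2.56 -485 -310 0 -1;0 0 2.56 -485 -310 0 -1;0 0 2.56 -485 -310 0 -1;0 0 2.56 -485 -310 0 -1;0 0 2.56 -485 -310 0 -1;0 0 2.56 -485 -310 0 -1;0 0 2.56 -485 -310 0 -1")

```text
time: 2.22
tool_pos: [528.0, 51.1, 248.6]
tcp_rot: [-3.141, 0.0, 0.262]
contact_force: [0.2, -0.2, 0.3]
grip_width: 0.4
```

Run:
```python
from plant import get_obs, capture
import cv2,pickle
o=get_obs();c=capture("wrist");pickle.dump((o,c),open("w1.pkl","wb"))
print(o["tool_pos"],o["tcp_rot"],c["tool_from_camera"])
cv2.imwrite("pics/w1.png",cv2.resize(c["frame"][:,:,::-1],(800,600),interpolation=cv2.INTER_CUBIC))
```

```text
[527.97871414  51.11585676 248.62726496] [-3.14148226e+00  1.70015592e-04  2.62139051e-01] [[-5.76762721e-04 -9.56071048e-01 -2.93134472e-01  7.98007369e+01]
 [ 9.99999621e-01 -7.42805770e-04  4.55124188e-04 -5.67146054e-01]
 [-6.52873037e-04 -2.93134098e-01  9.56071114e-01 -1.36897628e+02]
 [ 0.00000000e+00  0.00000000e+00  0.00000000e+00  1.00000000e+00]]
```

View pics/w1.png

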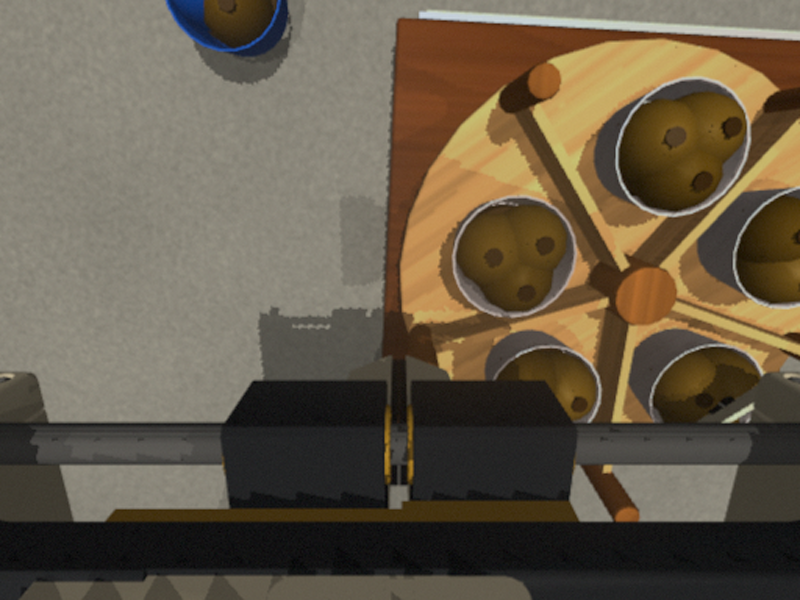

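The wrist view shows the hub at (645,295), the free post at (545,80) and the plinth's left and front edges. I'll use these to cross-check the axis and yaw.

```bash
cat >> h.py <<'E'
from scipy.spatial.transform import Rotation as Ro
def wray(o,c,u,v,z):
    T=np.eye(4);T[:3,:3]=Ro.from_euler("xyz",o["tcp_rot"]).as_matrix();T[:3,3]=o["tool_pos"]
    M=T@np.array(c["tool_from_camera"]);d=M[:3,:3]@np.linalg.solve(np.array(c["K"]),[u,v,1]);p=M[:3,3]
    return p+d*(z-p[2])/d[2]
E
python3 - <<'E'
from h import *
import pickle
o,c=pickle.load(open("w1.pkl","rb"));k=1.5625
W=lambda x,y,z:wray(o,c,x/k,y/k,z)
h=W(645,295,108);print("hub",h.round(1))
for q in((545,80),):
    p=W(*q,134);print("post",p.round(1),np.linalg.norm((p-h)[:2]),np.degrees(np.arctan2(*(p-h)[1::-1])))
a=W(398,20,36);b=W(387,350,36);f=W(800,32,36)
print(a,b,f,np.degrees(np.arctan2(*(a-b)[1::-1])),np.degrees(np.arctan2(*(f-a)[1::-1]))+90)
E
```

```text
hub [567.8 -97.3 108. ]
post [661.1  11.9 134. ] 143.64921729877446 49.50768683981696
[691.90285467  95.57001605  36.        ] [460.51037     42.95445273  36.        ] [ 754.79129657 -166.60376253   36.        ] 12.810472937815574 13.488859251258845
```

step_arm(increments="0 0 0 0 0 40 -1;0 0 0 0 0 80 -1;0 0 0 0 0 110 -1;0 0 0 0 0 116 -1;0 0 0 0 0 116 -1")

```text
time: 2.9
tool_pos: [528.4, 51.1, 133.2]
tcp_rot: [3.142, -0.001, 0.261]
contact_force: [-0.3, -0.5, 1.8]
grip_width: 0.7
```

Run:
```python
import numpy as np
r=154.5
for n in (80,):
    for d in range(4,84,4):
        a=np.radians(d);print(f"0 0 {-a:.3f} {-r*np.sin(a):.1f} {r*(1-np.cos(a)):.1f} 0 -1",end=";")
```

```text
0 0 -0.070 -10.8 0.4 0 -1;0 0 -0.140 -21.5 1.5 0 -1;0 0 -0.209 -32.1 3.4 0 -1;0 0 -0.279 -42.6 6.0 0 -1;0 0 -0.349 -52.8 9.3 0 -1;0 0 -0.419 -62.8 13.4 0 -1;0 0 -0.489 -72.5 18.1 0 -1;0 0 -0.559 -81.9 23.5 0 -1;0 0 -0.628 -90.8 29.5 0 -1;0 0 -0.698 -99.3 36.1 0 -1;0 0 -0.768 -107.3 43.4 0 -1;0 0 -0.838 -114.8 51.1 0 -1;0 0 -0.908 -121.7 59.4 0 -1;0 0 -0.977 -128.1 68.1 0 -1;0 0 -1.047 -133.8 77.2 0 -1;0 0 -1.117 -138.9 86.8 0 -1;0 0 -1.187 -143.2 96.6 0 -1;0 0 -1.257 -146.9 106.8 0 -1;0 0 -1.326 -149.9 117.1 0 -1;0 0 -1.396 -152.2 127.7 0 -1;
```

step_arm(increments="0 0 -0.035 -5.4 0.1 0 -1;0 0 -0.070 -10.8 0.4 0 -1;0 0 -0.105 -16.1 0.8 0 -1;0 0 -0.140 -21.5 1.5 0 -1;0 0 -0.175 -26.8 2.3 0 -1;0 0 -0.209 -32.1 3.4 0 -1;0 0 -0.244 -37.4 4.6 0 -1;0 0 -0.279 -42.6 6.0 0 -1;0 0 -0.314 -47.7 7.6 0 -1;0 0 -0.349 -52.8 9.3 0 -1;0 0 -0.384 -57.9 11.3 0 -1;0 0 -0.419 -62.8 13.4 0 -1")

```text
time: 4.4
tool_pos: [471.9, 22.0, 134.5]
tcp_rot: [3.139, -0.003, 0.681]
contact_force: [0.3, 0.2, -1.0]
grip_width: 0.6
```

```bash
cat > look.py <<'E'
import sys,cv2,pickle
from plant import get_obs,capture
n=sys.argv[1];d={}
im=[]
for k,(x0,y0,x1,y1) in {"scene":(150,140,310,270),"side":(195,150,355,280)}.items():
    d[k]=capture(k);im.append(cv2.resize(d[k]["frame"][y0:y1,x0:x1,::-1],None,fx=2.5,fy=2.5,interpolation=cv2.INTER_CUBIC))
pickle.dump(d,open(n+".pkl","wb"));cv2.imwrite(f"pics/{n}.png",cv2.hconcat(im));o=get_obs();print(o["tool_pos"],o["contact_force"])
E
python3 look.py p1
```

```text
[471.5372007   21.75192591 134.29247123] [ 0.43635401  0.36023724 -0.79589113]
```

View pics/p1.png

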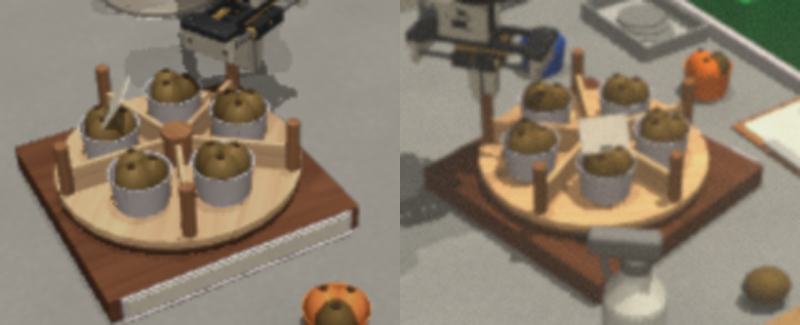

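The post at (187,186) in the left half has moved right, so the board is turning. Measuring by how much.

Run:
```python
from h import *
import pickle
d=pickle.load(open("p1.pkl","rb"))
c=np.array([569.,-98])
for p in((187,186),(293,123),(64,147),(102,69)):
    q=ray(d["scene"],150+p[0]/2.5,140+p[1]/2.5,134)[:2]-c;print(np.linalg.norm(q).round(1),np.degrees(np.arctan2(q[1],q[0])).round(1))
```

```text
146.1 -7.7
145.6 62.2
142.4 -77.4
139.9 -150.9
```

Run:
```python
import numpy as np
r=154.5
for d in list(np.arange(3,55,3))+[55.5,56]:
        a=np.radians(d);print(f"0 0 {-a:.3f} {-r*np.sin(a):.1f} {r*(1-np.cos(a)):.1f} 0 -1",end=";")
```

```text
0 0 -0.052 -8.1 0.2 0 -1;0 0 -0.105 -16.1 0.8 0 -1;0 0 -0.157 -24.2 1.9 0 -1;0 0 -0.209 -32.1 3.4 0 -1;0 0 -0.262 -40.0 5.3 0 -1;0 0 -0.314 -47.7 7.6 0 -1;0 0 -0.367 -55.4 10.3 0 -1;0 0 -0.419 -62.8 13.4 0 -1;0 0 -0.471 -70.1 16.8 0 -1;0 0 -0.524 -77.2 20.7 0 -1;0 0 -0.576 -84.1 24.9 0 -1;0 0 -0.628 -90.8 29.5 0 -1;0 0 -0.681 -97.2 34.4 0 -1;0 0 -0.733 -103.4 39.7 0 -1;0 0 -0.785 -109.2 45.3 0 -1;0 0 -0.838 -114.8 51.1 0 -1;0 0 -0.890 -120.1 57.3 0 -1;0 0 -0.942 -125.0 63.7 0 -1;0 0 -0.969 -127.3 67.0 0 -1;0 0 -0.977 -128.1 68.1 0 -1;
```

step_arm(increments="0 0 -0.052 -8.1 0.2 0 -1;0 0 -0.105 -16.1 0.8 0 -1;0 0 -0.157 -24.2 1.9 0 -1;0 0 -0.209 -32.1 3.4 0 -1;0 0 -0.262 -40.0 5.3 0 -1;0 0 -0.314 -47.7 7.6 0 -1;0 0 -0.367 -55.4 10.3 0 -1;0 0 -0.419 -62.8 13.4 0 -1;0 0 -0.471 -70.1 16.8 0 -1;0 0 -0.524 -77.2 20.7 0 -1;0 0 -0.576 -84.1 24.9 0 -1;0 0 -0.628 -90.8 29.5 0 -1;0 0 -0.681 -97.2 34.4 0 -1;0 0 -0.733 -103.4 39.7 0 -1;0 0 -0.785 -109.2 45.3 0 -1;0 0 -0.838 -114.8 51.1 0 -1;0 0 -0.890 -120.1 57.3 0 -1;0 0 -0.942 -125.0 63.7 0 -1;0 0 -0.969 -127.3 67.0 0 -1;0 0 -0.977 -128.1 68.1 0 -1")

```text
time: 7.0
tool_pos: [414.5, -111.7, 133.2]
tcp_rot: [3.14, 0.0, 1.656]
contact_force: [0.2, 0.4, 0.6]
grip_width: 0.5
```

```bash
python3 look.py p2
```

```text
[ 414.20278221 -111.53375154  132.96185723] [-0.52261534 -0.44757831  0.25412139]
```

View pics/p2.png

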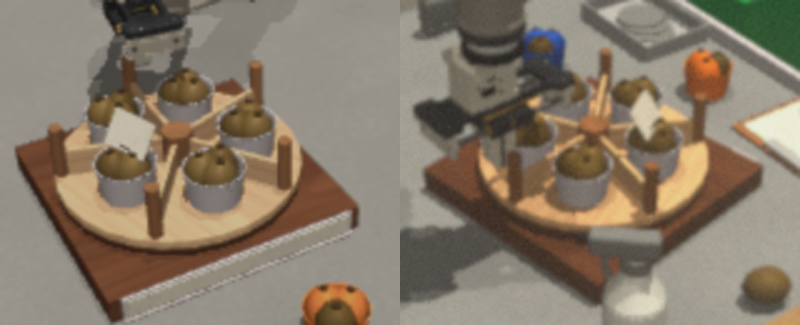

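The carded tub is now at (125,170) in the left half, in the right-front bay. The finger rests behind the near post.

Run:
```python
from h import *
import pickle
d=pickle.load(open("p2.pkl","rb"))
c=np.array([569.,-98])
for p in((154,187),(285,143),(58,129),(128,64),(256,67)):
    q=ray(d["scene"],150+p[0]/2.5,140+p[1]/2.5,134)[:2]-c;print(np.linalg.norm(q).round(1),np.degrees(np.arctan2(q[1],q[0])).round(1))
```

```text
145.9 -22.0
148.7 46.3
140.9 -92.8
128.1 -164.7
138.5 117.9
```

step_arm(increments="0 0 0 8 0 0 -1;0 0 0 16 -4 0 -1;0 0 0 16 -4 40 -1")

```text
time: 7.48
tool_pos: [410.1, -95.7, 94.1]
tcp_rot: [3.136, 0.003, 1.658]
contact_force: [0.3, -0.5, -1.1]
grip_width: 0.8
```

I gave that lift the wrong sign, since tool +z points down. The tip is now at about 72 mm, beside the post, with no contact force. Raising it straight up.

step_arm(increments="0 0 0 0 0 -50 -1;0 0 0 0 0 -110 -1;0 0 0 0 0 -110 -1")

```text
time: 7.85
tool_pos: [410.5, -96.1, 206.2]
tcp_rot: [3.135, 0.004, 1.657]
contact_force: [-0.1, -0.4, -1.6]
grip_width: 0.4
```

```bash
python3 look.py p3
python3 - <<'E'
from plant import get_obs
import numpy as np
o=get_obs();p=o["tool_pos"][:2];y=o["tcp_rot"][2]
t=np.array([568+154.5*np.cos(np.radians(105)),-98+154.5*np.sin(np.radians(105))]);d=t-p
print(d@[np.cos(y),np.sin(y)],d@[np.sin(y),-np.cos(y)],y-np.radians(15))
E
```

```text
[408.35216799 -95.36030073 202.85762438] [ 0.40088993  0.85955649 -0.04143644]
135.72028921561343 131.86708670835785 1.3954191968833503
```

View pics/p3.png

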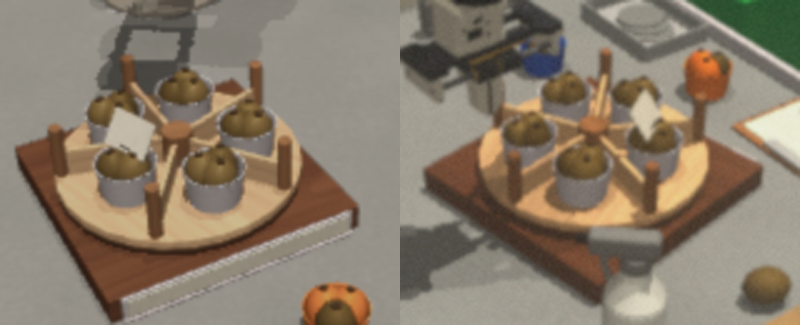

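The board is unchanged. Going round for the second stroke.

step_arm(increments="0 0 1.396 136 132 0 -1;0 0 1.396 136 132 0 -1;0 0 1.396 136 132 0 -1;0 0 1.396 136 132 0 -1;0 0 1.396 136 132 0 -1;0 0 1.396 136 132 0 -1;0 0 1.396 136 132 0 -1;0 0 1.396 136 132 0 -1;0 0 1.396 136 132 0 -1;0 0 1.396 136 132 0 -1;0 0 1.396 136 132 35 -1;0 0 1.396 136 132 71 -1;0 0 1.396 136 132 71 -1")

```text
time: 9.57
tool_pos: [526.5, 51.0, 129.3]
tcp_rot: [-3.14, 0.006, 0.262]
contact_force: [-0.5, 0.2, 0.5]
grip_width: 0.5
```

```bash
python3 look.py p4
```

```text
[528.84474312  50.9456994  132.37907118] [ 0.51760694 -0.19007775  1.08145557]
```

View pics/p4.png

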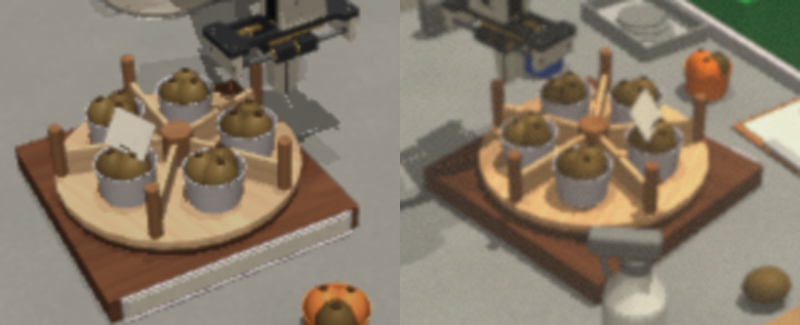

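step_arm(increments="0 0 -0.035 -5.4 0.1 0 -1;0 0 -0.070 -10.8 0.4 0 -1;0 0 -0.105 -16.1 0.8 0 -1;0 0 -0.140 -21.5 1.5 0 -1;0 0 -0.175 -26.8 2.3 0 -1;0 0 -0.209 -32.1 3.4 0 -1;0 0 -0.244 -37.4 4.6 0 -1;0 0 -0.279 -42.6 6.0 0 -1;0 0 -0.314 -47.7 7.6 0 -1;0 0 -0.349 -52.8 9.3 0 -1;0 0 -0.384 -57.9 11.3 0 -1;0 0 -0.419 -62.8 13.4 0 -1")

```text
time: 11.18
tool_pos: [472.4, 21.7, 133.7]
tcp_rot: [3.139, -0.003, 0.682]
contact_force: [0.5, 0.0, -0.4]
grip_width: 0.4
```

step_arm(increments="0 0 -0.052 -8.1 0.2 0 -1;0 0 -0.105 -16.1 0.8 0 -1;0 0 -0.157 -24.2 1.9 0 -1;0 0 -0.209 -32.1 3.4 0 -1;0 0 -0.262 -40.0 5.3 0 -1;0 0 -0.314 -47.7 7.6 0 -1;0 0 -0.367 -55.4 10.3 0 -1;0 0 -0.419 -62.8 13.4 0 -1;0 0 -0.471 -70.1 16.8 0 -1;0 0 -0.524 -77.2 20.7 0 -1;0 0 -0.576 -84.1 24.9 0 -1;0 0 -0.628 -90.8 29.5 0 -1;0 0 -0.681 -97.2 34.4 0 -1;0 0 -0.733 -103.4 39.7 0 -1;0 0 -0.785 -109.2 45.3 0 -1;0 0 -0.838 -114.8 51.1 0 -1;0 0 -0.890 -120.1 57.3 0 -1;0 0 -0.890 -120.1 57.3 0 -1")

```text
time: 13.42
tool_pos: [414.9, -99.0, 133.2]
tcp_rot: [3.138, 0.001, 1.569]
contact_force: [-0.3, 0.0, -0.8]
grip_width: 0.8
```

```bash
python3 look.py p5
```

```text
[414.41603824 -98.40131412 132.65834733] [ 0.46797429 -0.21952738  0.29012959]
```

View pics/p5.png

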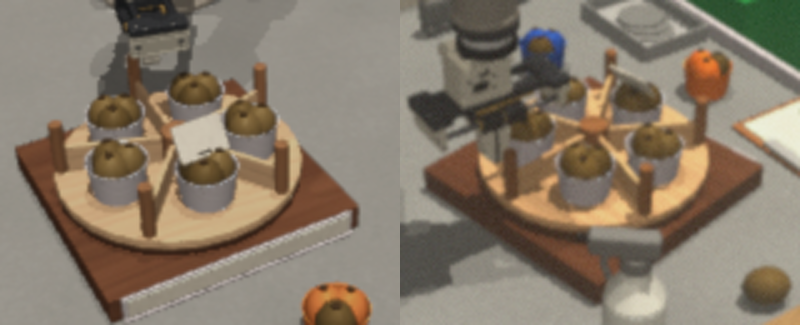

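Run:
```python
import cv2,pickle
f=pickle.load(open("p5.pkl","rb"))["scene"]["frame"][155:270,150:300,::-1]
cv2.imwrite("pics/p5z.png",cv2.resize(f,None,fx=5,fy=5,interpolation=cv2.INTER_CUBIC))
```

```text
(no output)
```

View pics/p5z.png

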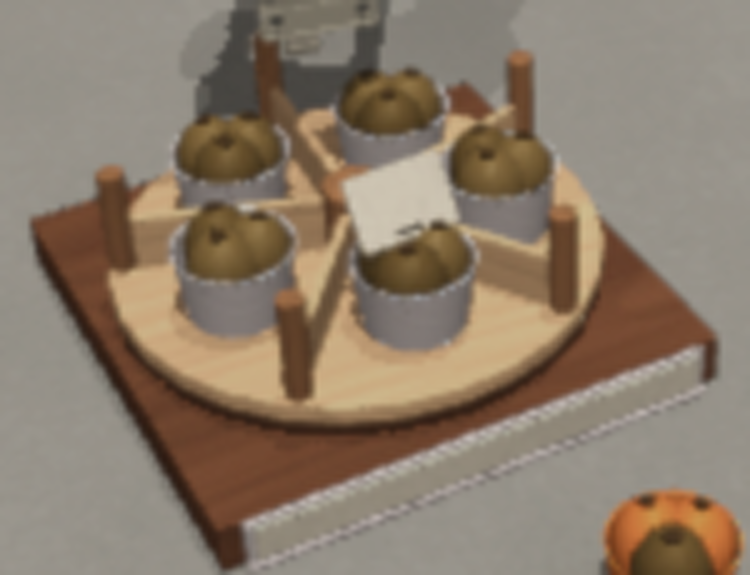

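Run:
```python
from h import *
import pickle
d=pickle.load(open("p5.pkl","rb"))["scene"]
P=lambda x,y,z:ray(d,150+x/5,155+y/5,z)[:2]
c=np.array([570,-97.4])
A=np.array([P(*p,134) for p in((266,42),(520,60),(564,212),(290,298),(110,174))]);cc,r=circ(A);print(cc,r,np.degrees(np.arctan2(*(A-cc).T[::-1])).round(1))
y=np.radians(12.3)
for p in((415,262,108),(413,318,62)):
    q=P(*p)-cc;print(p,q@[np.cos(y),np.sin(y)],q@[-np.sin(y),np.cos(y)])
a,b=P(225,528,36),P(714,340,36);m=(a+b)/2;print("front mid",m,m-cc,np.degrees(np.arctan2(*(m-cc)[::-1])))
```

```text
[573.55143658 -98.24159618] 142.89153144575778 [-169.9  117.6   46.7  -26.7  -98.7]
(415, 262, 108) 86.2140562495727 -1.2868962432010091
(413, 318, 62) 80.68630208711913 -2.1258977015614953
front mid [731.72212102 -63.40521174] [158.17068444  34.83638444] 12.420835602389388
```

The tub is about 1–5 mm short of the centre line, so I'll give it a small last nudge of about 2.5° and then back off.

step_arm(increments="0 0 -0.02 -3.1 0 0 -1;0 0 -0.044 -6.7 0.1 0 -1;0 0 -0.044 -6.7 0.1 0 -1;0 0 -0.03 3 0 0 -1;0 0 -0.03 10 -4 0 -1;0 0 -0.03 10 -4 -40 -1;0 0 -0.03 10 -4 -90 -1;0 0 -0.03 10 -60 -110 -1;0 0 -0.03 10 -60 -110 -1;0 0 -0.03 10 -60 -110 -1")

```text
time: 14.78
tool_pos: [354.0, -88.0, 241.8]
tcp_rot: [3.141, 0.0, 1.6]
contact_force: [-0.2, -0.7, 0.7]
grip_width: -0.1
```

```bash
python3 look.py p6
python3 - <<'E'
import cv2,pickle
f=pickle.load(open("p6.pkl","rb"))["scene"]["frame"][155:270,150:300,::-1]
cv2.imwrite("pics/p6z.png",cv2.resize(f,None,fx=5,fy=5,interpolation=cv2.INTER_CUBIC))
from plant import capture
cv2.imwrite("pics/p6s.png",cv2.resize(capture("side")["frame"][:,:,::-1],(800,600)))
E
```

```text
[354.26562024 -88.05050523 241.18402323] [ 0.95260657 -0.0991855  -0.2541417 ]
```

View pics/p6z.png

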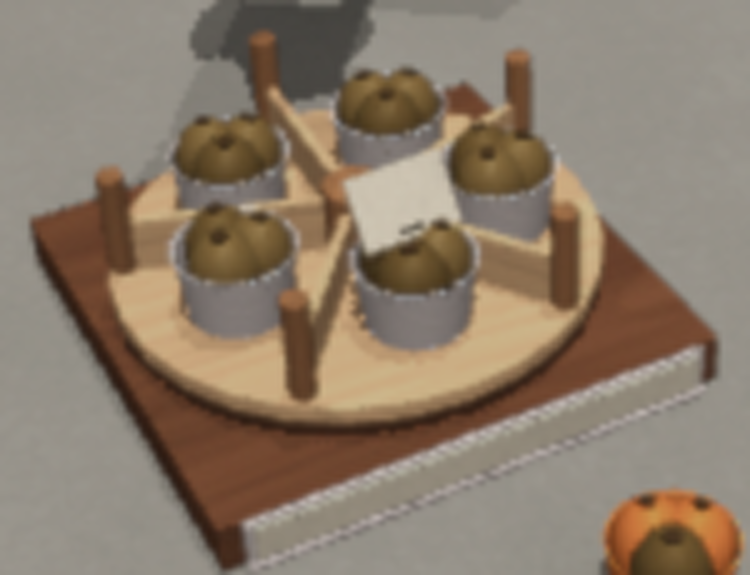

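View pics/p6s.png

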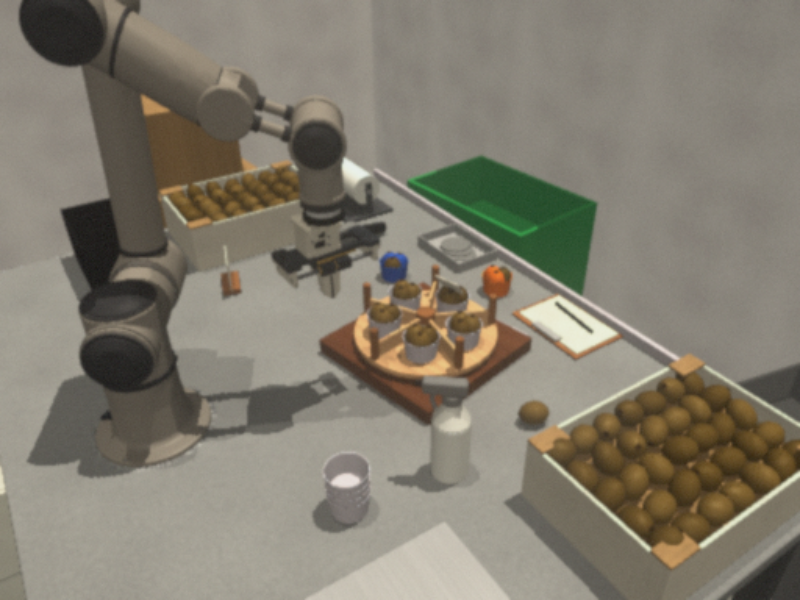

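Run:
```python
from h import *
import pickle
d=pickle.load(open("p6.pkl","rb"))["scene"]
P=lambda x,y,z:ray(d,150+x/5,155+y/5,z)[:2]
A=np.array([P(*p,134) for p in((263,38),(517,57),(565,210),(293,297),(110,174))]);cc,r=circ(A);a=np.degrees(np.arctan2(*(A-cc).T[::-1]));print(cc,r,a.round(1), "bay",(a[2]+a[3])/2)
y=np.radians(12.3)
for p in((416,262,108),(415,318,62)):
    q=P(*p)-cc;print(q@[np.cos(y),np.sin(y)],q@[-np.sin(y),np.cos(y)])
from plant import close_job
print(close_job())
```

```text
[570.65309762 -98.10634291] 143.9562385066151 [-169.7  118.2   46.6  -25.6  -97.6] bay 10.48878901776111
89.3111512715049 -1.5316973259953726
84.09147211581488 -1.8398507396488009
the job is handed in; nothing more can be done
None
```

I turned the carousel about 140° counter-clockwise (2.4 rad), and the price-card tub now stands at the front behind the ticket strip. I pushed with closed fingertips against the rim posts in two slow strokes and a small last nudge. Then I backed off and handed the job in at about 15 s; it gives no verdict.

**Last checks:**
- **Tub position:** the tub's axis measured 1.5–1.8 mm off the plinth's centre line and 84–89 mm from the hub. The limits are 20 mm and 65–120 mm.
- **Tubs and bystanders:** all five tubs look upright in their bays, and the bystanders in view look unmoved.
- **Forces:** the force readings stayed within noise, under about 2 N.

**What disagreed or went wrong:**
- **Camera mismatch:** the scene and side cameras put the axis about 5 mm apart.
- **Bay angle:** the bay centre read 10.5° against the plinth's roughly 12.3° yaw. That is about 3 mm at the tub, still well inside the limit.
- **Wrong-way lift:** after the first stroke I gave one lift the wrong sign, so the fingertips briefly went 40 mm down beside a post. No contact showed, and the next pictures showed nothing had moved.

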